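# Run a ring gauge round a bent rod

### The arm

A 6-joint arm with a two-finger parallel gripper is mounted at the origin on a cart in front of the work surface, level with it; the furniture and walls round the work are solid. World frame = base frame: x ahead of the robot, y to its left, z up, the work surface at z = 0. Lengths are in m, angles in degrees, forces in N, time in s.
With the tool pointing down it reaches from about 0.375 to 0.9 m from the base axis. Payload 3.1 kg.
Tool frame: the origin (TCP) lies on the front face of the gripper's body, between the roots of the fingers; the fingertips stand 70 mm ahead of it and the grasp point (between the pads) lies 51 mm ahead of it (bot.tip_extent is the distance from the TCP to the fingertips, in m); z points along the fingers, x is the direction in which the jaws open and shut, and the axes are right-handed (so a half turn about z gives the same grasp; the last joint's range is limited). The gripper opens to 87 mm and grips with 3 to 60 N. Pads are 19 mm wide; open, the fingers measure 117 mm over their backs; the gripper's body (75 mm by 190 mm) begins 51 mm behind the grasp point.
Start: joints at [56.809, 30.224, 82.088, -0, 67.689, -10.227], TCP at [0.244, 0.575, 0.292] pointing down, gripper open.
Joint ranges: [-176.69, 176.69], [-43.24, 126.21], [12.49, 139.97], [-82, 262], [0, 151.66], [-163.58, 163.58]. Speed limits (degrees/s): [159.86, 159.86, 180, 180, 180, 180].

### API

Orientations are given as a 3x3 rotation matrix whose columns are the frame's x, y, z axes.
In Python, from rig import bot, viewer, ticket gives the robot as it stands. The module is installed in compiled form; this text tells all that it offers.
- The arm moves only by the tool arm_command, never from a script. Its argument "targets" is a list of rows, each an object with "rot": the turn, a rotation vector about the tool's x, y, z in degrees, a list of three; "offset": the shift along the tool's x, y, z in cm, a list of three; "gripper": the closure, from 0 (fully open) to 1 (shut). A call has 1 to 8 rows; each row is the pose to reach, as a shift and turn from the pose commanded when the call began, along the tool's axes at that moment; what a row does not reach only later rows make up. A row lasts 1/10 s, in which the tool goes at most 50 mm and 8.59 degrees, less where a joint would pass 70% of its speed; a pose out of reach is approached as far as the arm can. A call with a gripper value outside its range is refused whole. The fingers move at their own pace and stop on an object; the grip force is fixed at half the most. Time passes only in rows, so rows that repeat a pose let the fingers close. It gives the time, the measured TCP pose, the force and the opening at its end, in the units of the state.
- bot.read_state(): the state, without advancing time (a new reading comes with each control period).
- viewer.capture(name): name is "side" or "top" or "wrist"; returns a dict with "frame" (400x640x3 uint8, red, green, blue), "fx", "fy", "cx", "cy" (pixels), "view" (4x4, takes a point from world to camera coordinates). Camera axes: x right, y down, z forward; pixel columns grow to the right and rows downward; lengths in m; the calibration is good to about 2 mm. A picture is of the moment at which its call begins. There is no depth.
- ticket.hand_in(): hands the job in, once; it reports no verdict.
The state is a dict: "time_s": time; "joint_positions": joint angles; "qvel": joint speeds; "tau": joint torques, N m; "position": TCP position; "tcp_rot": TCP orientation; "force": force on the tool from outside, world axes, zero at the start; "moment": the same for the moment, N m; "opening": opening from 0.0 (shut) to 1.0 (fully open).
Only numpy, scipy, OpenCV 4.12 (cv2) and the standard library are available. Lean on these libraries where they do the work, as an engineer would, in place of code of your own. Each camera call takes 0.05 s, during which the arm holds its last target. There are 200 camera calls.

### The job

Check the bent rod with the ring gauge: take the gauge, which hangs on the rod near the clamp, by its flat sides and slide it along, round both bends, until it rests against the stop collar at the rod's far end, then let go and leave it hanging there. Go gently, by feel, never forcing it (25 N at most on the rod from the first bend on): the last bend was made by eye, so the last leg may point somewhat aside, up or down. Leave the other things on the bench alone.

Things in the scene. Friction and masses are not known exactly. Their poses are not given: they have to be found in the camera images.
- rod_stand: Fixed stand: steel foot 100x90x12 mm, aluminium pillar whose clamp blocks (44x46 mm, up to 139 mm high) hold one end of a rigid bare steel rod, 10 mm thick, its axis 120 mm above the bench, level up to bend2_end; nothing stands under it. Origin on the bench under the clamp; x along the rod's first leg, away from the clamp; y left, z up. The goal's 25 N holds for stand and rod.
- rod_start (a point): On the rod's axis where it leaves the clamp block, 20 mm from the stand's origin along x. The first leg runs 78 mm straight from here to bend1_start. Axes as rod_stand.
- bend1_start (a point): On the rod's axis where the first bend begins: 60 deg to the left (towards +y) on a 30 mm radius. Axes as rod_stand.
- bend1_end (a point): On the rod's axis where the first bend ends, 26 mm in x and 15 mm in y from bend1_start. The middle leg runs 55 mm straight from here, at 60 deg from x towards y, to bend2_start. Axes as rod_stand.
- bend2_start (a point): On the rod's axis where the second bend begins: nominally 60 deg back to the right on a 30 mm radius. Axes as rod_stand.
- bend2_end (a point): On the rod's axis where the second bend ends and the last leg begins: 100 mm straight to the face of a stop collar (30 mm across, 12 mm long). Nominally it is level and parallel to the stand's x, but may point up to 17 deg to either side and 9 deg up or down (not measured: feel or look). Eye of the gauge at rest against the collar: 93 mm from here. Axes as rod_stand.
- gauge_eye (a point): Centre of the eye of the ring gauge: loose steel block (0.12-0.2 kg) threaded on the rod's first leg, 14 mm thick along the rod (x), 34 mm wide (y, flat sides to grip), 48 mm tall (z: 15 mm above this point, 33 below). Its brass-lined eye is 15 mm across: 2.5 mm play all round; it hangs with this point 2.5 mm below the rod's axis. x points along the rod, clamp to stop.
- sanding_block: Bystander: cork sanding block 66x110x33 mm, flat on the bench; origin under its centre.
- tape_measure: Bystander: tape measure 64x89x33 mm lying on its side; origin under its centre.
- masking_tape: Bystander: roll of tape 90x90x25 mm lying flat; origin under its centre.
- screwdriver_2: Bystander: screwdriver 183x22x26 mm, lying; origin under its centre.
Things that resemble listed ones, but are neither listed nor needed, are in the scene too. Of the things shaped like the part that bears gauge_eye, the bare steel one is meant.

How it is judged:
By the outcome, as a careful person would: the job done as asked, in the order asked, and still so for the second after the job is handed in, with the robot touching nothing.
It also fails if it takes over 72 s, if anything falls off the work surface, if the arm or the gripper's body presses on something with over 40 N, if the wrist force passes 120 N, or if a joint passes its speed limit or range.

## Working session

There is one attempt and no reset: what is moved stays moved. The work goes in short steps, Python scripts to look and compute and a tool call to move; the robot and the scene stay as the last step left them, time stands still between calls to the robot, and variables do not carry over. Pictures are saved under pics/ and viewed, about 8 in all and at most 12, crops included, and the job is handed in when it is done.

Besides the shell and the picture viewer there is one more tool, called after "Call:" as name(argument=value, ...) on one line, values as JSON. arm_command: Moves the arm, as the interface text tells. Its arguments: {"type":"object","properties":{"targets":{"type":"array"}},"required":["targets"]}

```bash
mkdir -p pics; python3 - <<'E'
from rig import bot,viewer
import cv2,numpy as np,pickle
d={}
for n in("top","side","wrist"):
    c=viewer.capture(n);d[n]=c;cv2.imwrite(f"pics/{n}0.png",c["frame"][:,:,::-1]);print(n,c["fx"],c["cx"],c["cy"],np.round(c["view"],3).tolist())
pickle.dump(d,open("d0.pkl","wb"))
s=bot.read_state();print(s)
E
```

```text
top 412.8055457083855 318.7760575033061 198.53904771901674 [[-0.01, -1.0, -0.018, 0.124], [-0.991, 0.012, -0.132, 0.567], [0.133, 0.017, -0.991, 1.119], [0.0, 0.0, 0.0, 1.0]]
side 364.07261624823514 328.1138173404444 202.65995816582864 [[0.966, -0.26, 0.007, -0.518], [-0.125, -0.487, -0.865, 0.201], [0.228, 0.834, -0.502, 0.705], [0.0, 0.0, 0.0, 1.0]]
wrist 300.4532490196261 318.3812941732273 196.33569578677373 [[0.39, 0.921, -0.001, -0.623], [0.893, -0.378, 0.242, -0.029], [0.223, -0.096, -0.97, 0.391], [0.0, 0.0, 0.0, 1.0]]
{'time_s': 0.15, 'joint_positions': array([ 5.68105570e+01,  3.02672649e+01,  8.21406004e+01,  1.18418181e-03,
        6.76889360e+01, -1.02258685e+01]), 'qvel': array([-0.04915464, -0.05427978, -0.15437452, -0.04390154, -0.02928751,
       -0.00068354]), 'tau': array([ 6.23209780e-04, -4.40427482e+01, -1.76842511e+01,  6.33168267e-02,
        5.52486931e-02, -1.11660224e-04]), 'position': array([0.24354365, 0.57510506, 0.29148462]), 'tcp_rot': array([[ 3.90152302e-01,  9.20749855e-01, -9.40848910e-04],
       [ 9.20748841e-01, -3.90153306e-01, -1.40341692e-03],
       [-1.65927123e-03, -3.18739203e-04, -9.99998573e-01]]), 'force': array([-0.41319007,  0.04314056, -0.51957081]), 'moment': array([0.02463139, 0.03512235, 0.03139608]), 'opening': 1.0016522312316516}
```

View pics/top0.png

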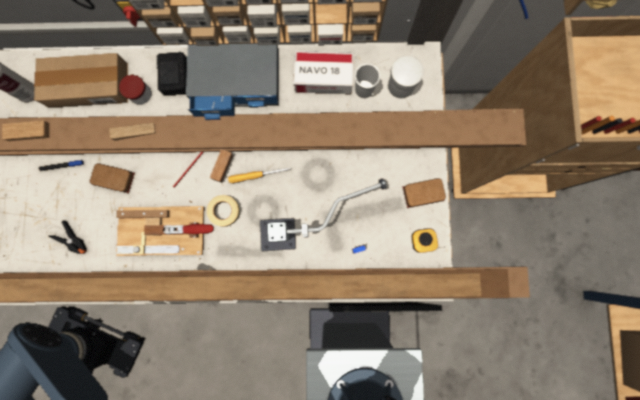

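View pics/side0.png

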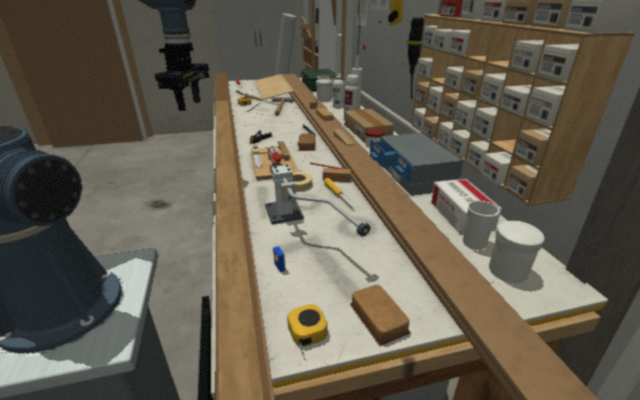

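The top view shows the stand at about (280,233), with the rod running right and then up to the collar at (383,184). The side view shows the clamp at (283,180) and the collar at (363,229). Next I'll enlarge both.

```bash
python3 - <<'E'
import cv2,pickle,numpy as np
d=pickle.load(open("d0.pkl","rb"))
a=d["top"]["frame"][165:260,250:400,::-1];b=d["side"]["frame"][155:255,255:385,::-1]
a=cv2.resize(a,(780,494)[:2] if 0 else (450,285),interpolation=cv2.INTER_CUBIC)
a=cv2.resize(d["top"]["frame"][170:255,255:395,::-1],None,fx=5,fy=5,interpolation=cv2.INTER_CUBIC)[:, :700]
cv2.imwrite("pics/ct.png",a)
cv2.imwrite("pics/cs.png",cv2.resize(b,None,fx=5,fy=5,interpolation=cv2.INTER_CUBIC))
E
cat > h.py <<'E'
import numpy as np,cv2
def ray(c,u,v):
    V=np.array(c["view"]);R,t=V[:3,:3],V[:3,3]
    d=R.T@np.array([(u-c["cx"])/c["fx"],(v-c["cy"])/c["fy"],1.]);return -R.T@t,d/np.linalg.norm(d)
def plane(c,u,v,z):
    o,d=ray(c,u,v);return o+d*(z-o[2])/d[2]
def proj(c,p):
    V=np.array(c["view"]);q=V[:3,:3]@np.asarray(p)+V[:3,3];return np.array([c["fx"]*q[0]/q[2]+c["cx"],c["fy"]*q[1]/q[2]+c["cy"]])
def tri(*obs):
    A=np.zeros((3,3));b=np.zeros(3)
    for c,u,v in obs:
        o,d=ray(c,u,v);M=np.eye(3)-np.outer(d,d);A+=M;b+=M@o
    return np.linalg.solve(A,b)
E
```

```text
(no output)
```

View pics/ct.png

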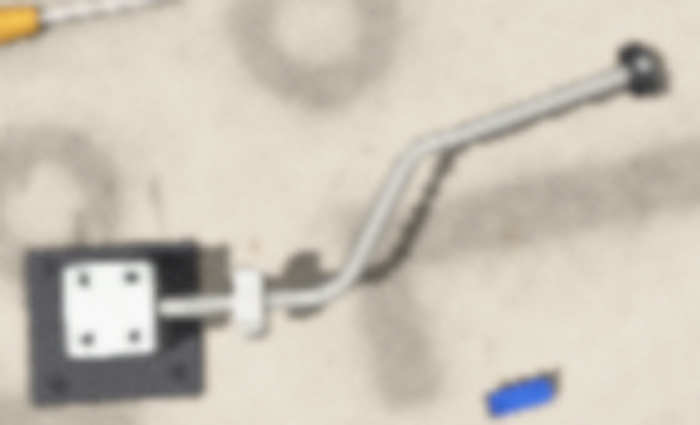

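View pics/cs.png

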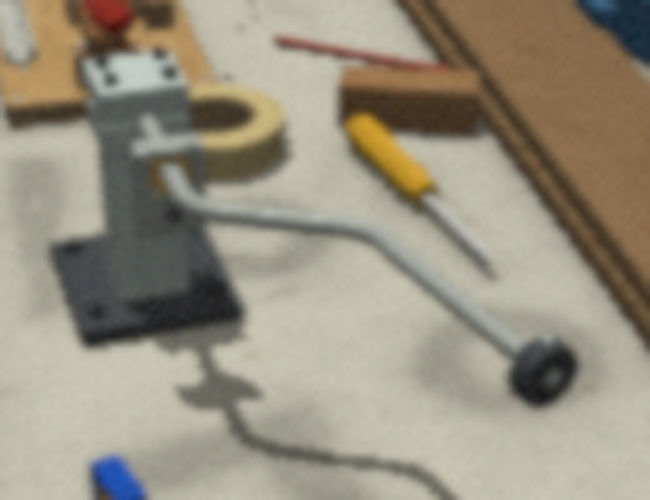

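```bash
cat > m.py <<'E'
from h import *;import pickle
d=pickle.load(open("d0.pkl","rb"));T=d["top"];S=d["side"]
t=lambda u,v:(T,255+(u-2)/5,170+(v-2)/5)
s=lambda u,v:(S,255+(u-2)/5,155+(v-2)/5)
for n,(u,v) in dict(start=(158,307),g=(250,298),b1=(315,296),mid1=(358,258),mid2=(398,170),b2e=(440,144),l=(530,110),e=(620,75)).items():
    print(n,np.round(plane(*t(u,v),.12),4))
for n,a,b in [("collar",t(641,68),s(543,371)),("mid2b",t(403,158),s(362,227)),("l0",t(440,144),s(392,246)),("lend",t(622,75),s(515,347)),("rodstart",t(163,307),s(150,122))]:
    p=tri(a,b);print(n,np.round(p,4),np.round(proj(T,p)-a[1:],1),np.round(proj(S,p)-b[1:],1))
# red block top corners of clamp at z .139
for c in [(63,263),(155,262),(157,352),(70,357)]:print(np.round(plane(*t(*c),.139),4))
E
python3 m.py
```

```text
start [0.4739 0.2013 0.12  ]
g [0.478  0.1537 0.12  ]
b1 [0.4787 0.1201 0.12  ]
mid1 [0.4981 0.0977 0.12  ]
mid2 [0.5437 0.0763 0.12  ]
b2e [0.5571 0.0542 0.12  ]
l [0.5744 0.007  0.12  ]
e [ 0.5923 -0.0404  0.12  ]
collar [ 0.5961 -0.052   0.1144] [-0.1  0.3] [ 0.4 -0.1]
mid2b [0.5513 0.0734 0.1185] [ 0.1 -0.4] [-0.5  0.1]
l0 [0.5592 0.0538 0.1182] [ 0.1 -0.7] [-0.8  0.1]
lend [ 0.5896 -0.0407  0.1203] [-0.2  1. ] [ 1.3 -0.2]
rodstart [0.4745 0.1985 0.1211] [ 0.  -0.3] [-0.3  0. ]
[0.4958 0.248  0.139 ]
[0.4957 0.201  0.139 ]
[0.4501 0.2    0.139 ]
[0.448  0.2441 0.139 ]
```

The clamp block is at about (0.4725, 0.222) and the stand's x points to yaw −86°. The gauge is near (0.478, 0.154), and the last leg points about 16° to the left. I'll move over the gauge for a close look.

Call:
arm_command(targets=[{"offset":[-2,2.5,0],"rot":[0,0,4],"gripper":0},{"offset":[-5,6.4,0],"rot":[0,0,10],"gripper":0},{"offset":[-8,10.3,0],"rot":[0,0,17],"gripper":0},{"offset":[-11,14.2,0],"rot":[0,0,24],"gripper":0},{"offset":[-14,18.1,0],"rot":[0,0,31],"gripper":0},{"offset":[-17,22,0],"rot":[0,0,38],"gripper":0},{"offset":[-20,25.8,0],"rot":[0,0,45],"gripper":0},{"offset":[-23,29.6,0],"rot":[0,0,52],"gripper":0}])

```text
time_s: 0.95
position: [0.4271, 0.2464, 0.2922]
tcp_rot: [[0.967, 0.255, -0.0], [0.255, -0.967, 0.0], [-0.0, -0.0, -1.0]]
force: [1.2, -0.1, -0.2]
opening: 1.0
```

Call:
arm_command(targets=[{"offset":[0.8,3.5,0],"rot":[0,0,4],"gripper":0},{"offset":[1.5,7,0],"rot":[0,0,8],"gripper":0},{"offset":[2.3,10.1,0],"rot":[0,0,11],"gripper":0},{"offset":[2.3,10.1,0],"rot":[0,0,11],"gripper":0},{"offset":[2.3,10.1,0],"rot":[0,0,11],"gripper":0}])

```text
time_s: 1.45
position: [0.475, 0.1562, 0.292]
tcp_rot: [[0.998, 0.069, -0.001], [0.069, -0.998, 0.0], [-0.001, -0.0, -1.0]]
force: [0.2, -0.6, -0.0]
opening: 0.997
```

```bash
python3 - <<'E'
from rig import bot,viewer
import cv2,pickle,numpy as np
c=viewer.capture("wrist");pickle.dump(c,open("w1.pkl","wb"))
f=c["frame"][:,:,::-1]
cv2.imwrite("pics/w1.png",cv2.resize(f,(800,500),interpolation=cv2.INTER_CUBIC))
s=bot.read_state();print(s["position"],s["tcp_rot"].round(3).tolist(),s["force"])
V=c["view"];print(-V[:3,:3].T@V[:3,3])
E
```

```text
[0.47445207 0.1568378  0.29198351] [[0.998, 0.07, -0.001], [0.07, -0.998, 0.0], [-0.001, -0.0, -1.0]] [-0.36551879  0.04033348  0.483358  ]
[0.46962946 0.22127499 0.38583268]
```

View pics/w1.png

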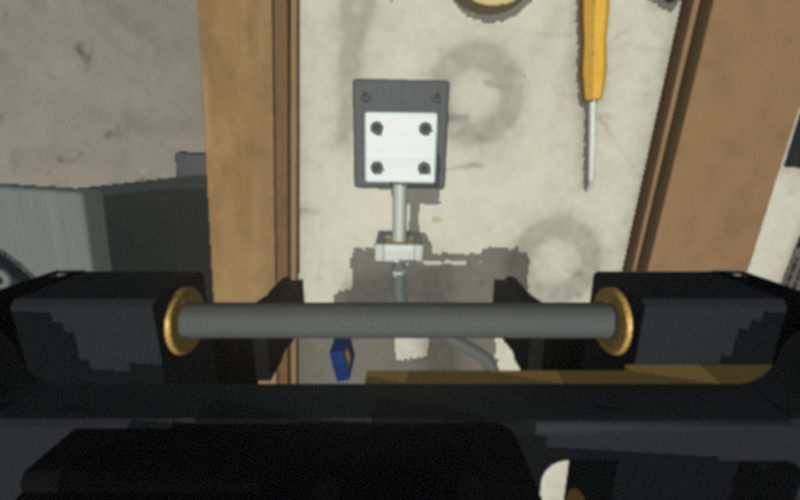

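The wrist view shows the clamp top at (363–437, 112–185), the gauge's top face at (375–423, 247–262), and the rod at column 400, all in 800-pixel scale. The jaws line up well. Next, two views above the last leg will measure its direction by stereo.

Call:
arm_command(targets=[{"offset":[0.2,4,0],"rot":[0,0,0],"gripper":0},{"offset":[0.4,8.5,0],"rot":[0,0,0],"gripper":0},{"offset":[0.6,13,0],"rot":[0,0,0],"gripper":0},{"offset":[0.8,17.5,0],"rot":[0,0,0],"gripper":0},{"offset":[1,21,0],"rot":[0,0,0],"gripper":0},{"offset":[1,21.8,0],"rot":[0,0,0],"gripper":0},{"offset":[1,21.8,0],"rot":[0,0,0],"gripper":0},{"offset":[1,21.8,0],"rot":[0,0,0],"gripper":0}])

```text
time_s: 2.3
position: [0.4997, -0.0583, 0.292]
tcp_rot: [[0.997, 0.072, -0.001], [0.072, -0.997, 0.001], [-0.001, -0.001, -1.0]]
force: [0.1, 0.4, 0.3]
opening: 0.997
```

```bash
cat > cap.py <<'E'
import sys,pickle,cv2
from rig import bot,viewer
c=viewer.capture("wrist");pickle.dump(c,open(sys.argv[1]+".pkl","wb"));print(bot.read_state()["position"])
E
python3 cap.py w2
```

```text
[ 0.49973088 -0.05815468  0.29210813]
```

Call:
arm_command(targets=[{"offset":[4,0.3,0],"rot":[0,0,0],"gripper":0},{"offset":[8.5,0.6,0],"rot":[0,0,0],"gripper":0},{"offset":[13,0.9,0],"rot":[0,0,0],"gripper":0},{"offset":[16,1.1,0],"rot":[0,0,0],"gripper":0},{"offset":[16,1.1,0],"rot":[0,0,0],"gripper":0},{"offset":[16,1.1,0],"rot":[0,0,0],"gripper":0}])

```text
time_s: 2.95
position: [0.6601, -0.0577, 0.2914]
tcp_rot: [[0.997, 0.073, -0.002], [0.073, -0.997, 0.001], [-0.002, -0.001, -1.0]]
force: [-0.3, -0.1, -0.6]
opening: 1.001
```

```bash
python3 cap.py w3; python3 - <<'E'
import pickle,cv2,numpy as np
a=[pickle.load(open(w+".pkl","rb"))["frame"][:230,:,::-1] for w in("w2","w3")]
cv2.imwrite("pics/w23.png",cv2.resize(np.vstack(a),(800,575),interpolation=cv2.INTER_CUBIC))
E
```

```text
[ 0.65944011 -0.05802209  0.29160893]
```

View pics/w23.png

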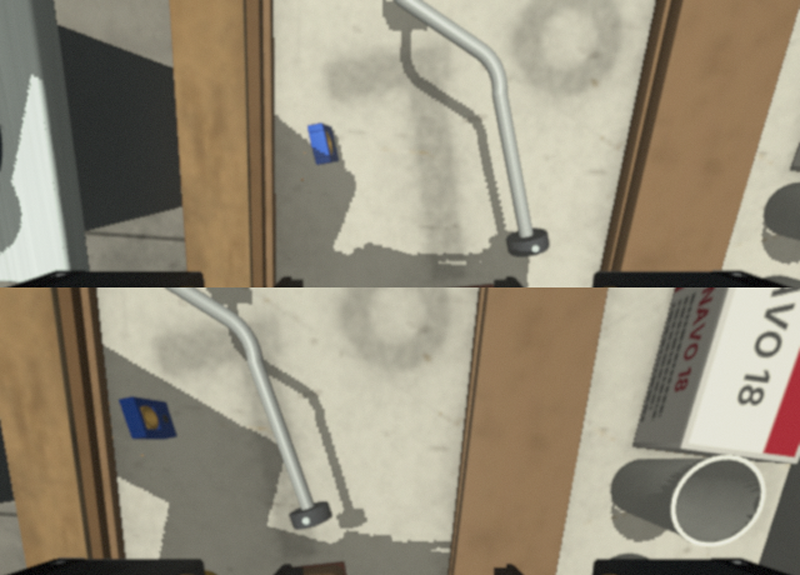

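```bash
python3 - <<'E'
import pickle,cv2,numpy as np
for w,u,v in(("w2",409,126),("w3",222,111)):
    f=pickle.load(open(w+".pkl","rb"))["frame"]
    print(w);print(f[v,u-14:u+15].tolist())
E
```

```text
w2
[[212, 208, 186], [213, 209, 188], [212, 210, 188], [211, 209, 187], [212, 208, 186], [214, 210, 190], [212, 208, 188], [195, 192, 173], [158, 157, 144], [136, 138, 130], [147, 150, 140], [162, 165, 156], [178, 182, 169], [190, 194, 182], [199, 205, 192], [205, 209, 197], [197, 201, 189], [189, 192, 181], [178, 181, 171], [168, 171, 159], [181, 180, 166], [206, 203, 184], [216, 212, 190], [216, 213, 192], [216, 214, 193], [215, 213, 191], [216, 214, 192], [213, 212, 190], [216, 213, 192]]
w3
[[160, 153, 130], [161, 154, 133], [161, 154, 133], [164, 157, 137], [164, 158, 138], [163, 157, 140], [162, 158, 141], [162, 159, 143], [156, 155, 142], [159, 161, 149], [170, 175, 164], [178, 181, 172], [191, 194, 184], [205, 209, 197], [206, 211, 199], [191, 195, 185], [171, 175, 166], [154, 157, 147], [140, 142, 134], [124, 126, 117], [116, 116, 108], [136, 135, 122], [156, 153, 138], [171, 167, 150], [172, 170, 153], [179, 177, 159], [181, 180, 160], [191, 188, 169], [192, 189, 170]]
```

```bash
cat > leg.py <<'E'
from h import *;import pickle
L=lambda w:pickle.load(open(w+".pkl","rb"))
def line(c,p,q,hw=13):
    f=cv2.GaussianBlur(c["frame"].astype(np.float32),(1,5),0) if 0 else c["frame"].astype(float)
    pts=[]
    for v in range(int(p[1]),int(q[1])+1):
        u=p[0]+(q[0]-p[0])*(v-p[1])/(q[1]-p[1]);U=np.arange(int(u)-hw,int(u)+hw+1)
        g=f[v-1:v+2,U].mean(0);w=np.clip(g[:,1]-g[:,0]+2,0,4)
        w[abs(U-u)>hw]=0
        m=(w*U).sum()/w.sum()
        for _ in range(3):
            k=w*(abs(U-m)<9);m=(k*U).sum()/k.sum()
        pts.append((m,v))
    pts=np.array(pts);k=np.ones(len(pts),bool)
    for _ in range(4):
        a=np.polyfit(pts[k,1],pts[k,0],1);r=pts[:,0]-np.polyval(a,pts[:,1]);k=abs(r)<max(2*r[k].std(),.15)
    print("  px resid",r[k].std().round(2),k.sum(),len(pts),a.round(3));return a
def pl(c,a,v0,v1):
    o,d0=ray(c,np.polyval(a,v0),v0);_,d1=ray(c,np.polyval(a,v1),v1);n=np.cross(d0,d1);return o,n/np.linalg.norm(n)
if __name__=="__main__":
    A,B=L("w2"),L("w3")
    def leg(pa,qa,pb,qb):
        a=line(A,pa,qa);b=line(B,pb,qb)
        o1,n1=pl(A,a,pa[1],qa[1]);o2,n2=pl(B,b,pb[1],qb[1])
        d=np.cross(n1,n2);d/=np.linalg.norm(d);d*=-np.sign(d[1])
        for v in(pa[1],qa[1]):
            o,r=ray(A,np.polyval(a,v),v);t=n2@(o2-o)/(n2@r);print("  pt",(o+t*r).round(4))
        print("yaw",np.degrees(np.arctan2(d[1],d[0])).round(2),"pitch",np.degrees(np.arcsin(d[2])).round(2))
    print("last");leg((400,72),(416,172),(201,55),(243,168))
    print("mid");leg((334,7),(380,36),(146,4),(178,24))
E
python3 leg.py
```

```text
last
  px resid 0.11 90 101 [1.88000e-01 3.85426e+02]
  px resid 0.18 98 114 [  0.358 182.49 ]
  pt [0.557  0.051  0.1219]
  pt [ 0.5864 -0.0308  0.1175]
yaw -70.19 pitch -2.85
mid
  px resid 0.33 29 30 [  1.515 324.141]
  px resid 0.3 21 21 [  1.574 142.736]
  pt [0.5003 0.0944 0.1225]
  pt [0.5366 0.0756 0.1252]
yaw -27.36 pitch 3.87
```

```bash
python3 - <<'E'
from leg import *
c=L("w1")
P=lambda u,v,z:plane(c,u*.8,v*.8,z).round(4)
for q in [(363,112),(437,112),(437,185),(363,185)]:print("clamp",P(*q,.139))
for q in [(375,247),(423,247),(423,262),(375,262)]:print("gauge top",P(*q,.1325))
a=line(c,(320,152),(319.5,184))
for v in(152,184):print(plane(c,np.polyval(a,v),v,.12).round(4))
f=c["frame"]
for v in(200,208,220):print(v,f[v,296:344].sum(1).tolist())
E
```

```text
clamp [0.446  0.2437 0.139 ]
clamp [0.4919 0.2469 0.139 ]
clamp [0.4962 0.2021 0.139 ]
clamp [0.4481 0.1988 0.139 ]
gauge top [0.4578 0.156  0.1325]
gauge top [0.4912 0.1583 0.1325]
gauge top [0.4921 0.1475 0.1325]
gauge top [0.4584 0.1452 0.1325]
  px resid 0.32 32 33 [-4.40000e-02  3.26841e+02]
[0.4727 0.1953 0.12  ]
[0.4735 0.1666 0.12  ]
200 [341, 343, 346, 403, 505, 563, 582, 588, 591, 574, 545, 556, 606, 632, 631, 630, 627, 631, 627, 628, 625, 629, 624, 622, 623, 622, 623, 619, 620, 618, 620, 620, 623, 609, 579, 553, 567, 591, 593, 583, 573, 518, 422, 353, 331, 337, 338, 336]
208 [337, 332, 338, 359, 420, 488, 499, 497, 493, 487, 470, 478, 518, 536, 534, 531, 529, 534, 539, 554, 579, 581, 545, 470, 428, 422, 418, 418, 423, 414, 423, 426, 413, 411, 395, 387, 416, 445, 487, 485, 473, 436, 412, 422, 427, 425, 413, 425]
220 [316, 317, 319, 317, 307, 308, 303, 301, 304, 296, 297, 296, 288, 291, 293, 287, 296, 308, 381, 441, 458, 413, 405, 401, 382, 353, 321, 290, 268, 281, 280, 293, 284, 295, 289, 289, 288, 280, 282, 283, 285, 285, 283, 286, 283, 280, 277, 279]
```

Stereo puts the last leg at yaw −70.2° (about 16° left of the stand's x) and 2.9° down. The gauge's centre is at (0.475, 0.152). Now I'll go back over it.

Call:
arm_command(targets=[{"offset":[-2,-3,0],"rot":[0,0,0.2],"gripper":0},{"offset":[-5,-6.7,0],"rot":[0,0,0.4],"gripper":0},{"offset":[-8,-10.7,0],"rot":[0,0,0.4],"gripper":0},{"offset":[-11,-14.7,0],"rot":[0,0,0.4],"gripper":0},{"offset":[-14,-18.7,0],"rot":[0,0,0.4],"gripper":0},{"offset":[-16.2,-21.6,0],"rot":[0,0,0.4],"gripper":0},{"offset":[-16.9,-22.6,0],"rot":[0,0,0.4],"gripper":0},{"offset":[-16.9,-22.6,2],"rot":[0,0,0.4],"gripper":0}])

```text
time_s: 3.8
position: [0.4752, 0.1553, 0.2746]
tcp_rot: [[0.998, 0.067, 0.006], [0.067, -0.998, 0.0], [0.006, -0.0, -1.0]]
force: [-0.3, 0.4, 0.7]
opening: 1.001
```

Call:
arm_command(targets=[{"offset":[0,0,3],"rot":[0,0,0],"gripper":0},{"offset":[0,0,6],"rot":[0,0,0],"gripper":0},{"offset":[0,0,8],"rot":[0,0,0],"gripper":0},{"offset":[0,0,8],"rot":[0,0,0],"gripper":0},{"offset":[0,0,8],"rot":[0,0,0],"gripper":0}])

```text
time_s: 4.3
position: [0.4763, 0.1534, 0.1926]
tcp_rot: [[0.998, 0.063, -0.0], [0.063, -0.998, -0.0], [-0.0, 0.0, -1.0]]
force: [0.3, -0.6, -0.5]
opening: 0.996
```

```bash
python3 cap.py w4; python3 - <<'E'
import pickle,cv2,numpy as np
f=pickle.load(open("w4.pkl","rb"))["frame"][60:300,160:480,::-1]
cv2.imwrite("pics/w4.png",cv2.resize(f,(800,600),interpolation=cv2.INTER_CUBIC))
E
```

```text
[0.47680674 0.15349189 0.19318494]
```

View pics/w4.png

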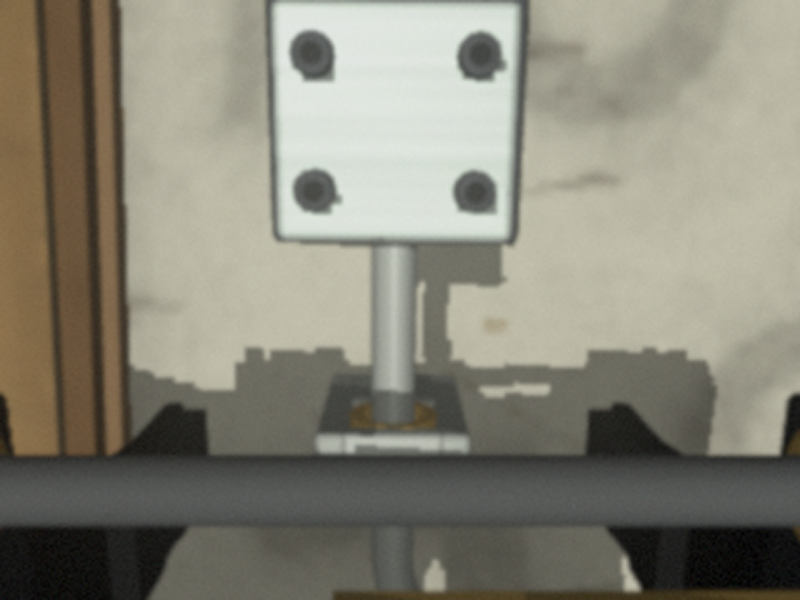

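The gauge's top is at (317–469, 433–452) and sits midway between the fingers (inner edges at 205 and 588). The rod runs straight up the image, so the yaw is right.

```bash
python3 - <<'E'
from leg import *
c=L("w4");P=lambda u,v,z:plane(c,160+(u-1)/2.5,60+(v-1)/2.5,z).round(4)
print(P(317,433,.1325),P(469,433,.1325),"rod",P(394,250,.12),P(392,380,.12),"clamp",P(272,0,.139),P(525,0,.139),P(517,240,.139),P(277,240,.139))
E
```

```text
[0.4576 0.1586 0.1325] [0.4906 0.1607 0.1325] rod [0.4719 0.1979 0.12  ] [0.4733 0.1679 0.12  ] clamp [0.4469 0.2442 0.139 ] [0.4927 0.2471 0.139 ] [0.4957 0.2038 0.139 ] [0.4488 0.2008 0.139 ]
```

Call:
arm_command(targets=[{"offset":[-0.15,-0.2,1],"rot":[0,0,0],"gripper":0},{"offset":[-0.15,-0.2,2.2],"rot":[0,0,0],"gripper":0},{"offset":[-0.15,-0.2,3.2],"rot":[0,0,0],"gripper":0},{"offset":[-0.15,-0.2,3.2],"rot":[0,0,0],"gripper":0},{"offset":[-0.15,-0.2,3.2],"rot":[0,0,0],"gripper":0.3},{"offset":[-0.15,-0.2,3.2],"rot":[0,0,0],"gripper":0.5},{"offset":[-0.15,-0.2,3.2],"rot":[0,0,0],"gripper":0.55},{"offset":[-0.15,-0.2,3.2],"rot":[0,0,0],"gripper":0.55}])

```text
time_s: 5.15
position: [0.4748, 0.1556, 0.1605]
tcp_rot: [[0.998, 0.063, 0.001], [0.063, -0.998, 0.0], [0.001, -0.0, -1.0]]
force: [0.7, 0.3, 0.4]
opening: 0.719
```

Call:
arm_command(targets=[{"offset":[0,0,0],"rot":[0,0,0],"gripper":0.65},{"offset":[0,0,0],"rot":[0,0,0],"gripper":0.8},{"offset":[0,0,0],"rot":[0,0,0],"gripper":1},{"offset":[0,0,0],"rot":[0,0,0],"gripper":1},{"offset":[0,0,0],"rot":[0,0,0],"gripper":1}])

```text
time_s: 5.65
position: [0.4747, 0.1556, 0.1603]
tcp_rot: [[0.998, 0.063, 0.0], [0.063, -0.998, 0.0], [0.0, -0.0, -1.0]]
force: [-0.3, -0.2, 0.3]
opening: 0.386
```

Gripped at 33.6 mm with no side force. I'll lift by the play and probe sideways to centre the eye on the rod.

Call:
arm_command(targets=[{"offset":[0,0,-0.12],"rot":[0,0,0],"gripper":1},{"offset":[0,0,-0.25],"rot":[0,0,0],"gripper":1},{"offset":[0.1,0,-0.25],"rot":[0,0,0],"gripper":1},{"offset":[0.2,0,-0.25],"rot":[0,0,0],"gripper":1},{"offset":[0.2,0,-0.25],"rot":[0,0,0],"gripper":1}])

```text
time_s: 6.15
position: [0.4769, 0.1557, 0.1627]
tcp_rot: [[0.998, 0.063, 0.0], [0.063, -0.998, 0.0], [0.0, -0.0, -1.0]]
force: [0.1, 0.8, -1.7]
opening: 0.387
```

Call:
arm_command(targets=[{"offset":[-0.2,0,0],"rot":[0,0,0],"gripper":1},{"offset":[-0.3,0,0],"rot":[0,0,0],"gripper":1},{"offset":[-0.4,0,0],"rot":[0,0,0],"gripper":1},{"offset":[-0.4,0,0],"rot":[0,0,0],"gripper":1}])

```text
time_s: 6.55
position: [0.4726, 0.1555, 0.1628]
tcp_rot: [[0.998, 0.063, 0.0], [0.063, -0.998, 0.0], [0.0, -0.0, -1.0]]
force: [-0.1, 0.1, -2.0]
opening: 0.389
```

The gauge is free over ±2 mm, so it's centred, and it weighs about 0.19 kg. Next: how the second bend is shaped, and the path rows.

```bash
python3 - <<'E'
from leg import *
ex=np.array([.063,-.998]);ey=np.array([.998,.063]);o=np.array([.4718,.202])-.020*ex
for w,z,pts in(("w2",.122,[(334,7),(380,36),(396,52),(402,80),(416,172)]),("w3",.122,[(146,4),(178,24),(193,37),(205,65),(243,168)])):
    c=L(w);f=c["frame"].astype(float);pts=np.array(pts,float);print(w)
    for v in list(range(8,90,6))+[110,140,165]:
        u=np.interp(v,pts[:,1],pts[:,0]);U=np.arange(int(u)-14,int(u)+15)
        g=f[v-1:v+2,U].mean(0);k=np.clip(g[:,1]-g[:,0]+2,0,4);k[abs(U-u)>13]=0
        m=(k*U).sum()/k.sum();p=plane(c,m,v,z)[:2]-o;print(v,round(m,1),(p@ex*1000).round(1),(p@ey*1000).round(1))
E
```

```text
w2
8 336.0 129.8 22.8
14 345.5 133.9 30.3
20 354.6 138.1 37.6
26 364.2 142.3 45.4
32 372.6 146.6 52.3
38 380.8 150.8 59.1
44 387.6 155.2 64.8
50 393.0 159.6 69.4
56 396.3 164.0 72.4
62 398.5 168.5 74.5
68 399.3 173.1 75.5
74 399.4 177.7 76.0
80 400.7 182.3 77.3
86 401.8 186.9 78.6
110 406.1 206.0 83.7
140 412.0 230.9 90.8
165 416.6 252.6 96.6
w3
8 155.1 140.9 41.0
14 164.8 145.0 48.1
20 174.1 149.2 55.0
26 183.3 153.4 61.8
32 190.8 157.6 67.3
38 195.3 162.0 70.6
44 197.9 166.3 72.3
50 201.1 170.7 74.5
56 202.8 175.2 75.5
62 205.2 179.7 77.1
68 207.6 184.2 78.6
74 208.9 188.8 79.3
80 210.9 193.4 80.6
86 213.3 198.1 82.3
110 221.9 217.1 88.1
140 232.1 242.0 95.2
165 241.7 263.6 102.4
```

The measured curve follows the nominal 60° arc. At bend2_end the last leg kinks about 16° left and 3° down. Now the path generator.

```bash
cat > path.py <<'E'
import sys,numpy as np
from scipy.spatial.transform import Rotation as Ro
from rig import bot
ex=np.array([.063,-.998]);ey=np.array([.998,.063]);O=np.array([.4718,.202])-.020*ex
Y0=np.degrees(np.arctan2(ex[1],ex[0]));A=np.radians
KY,KP,Z=16.2,-2.85,.1628
def axis(s): # s mm from stand origin along the axis -> stand xy mm, yaw, dz mm
    if s<98:return s,0.,0.,0.
    s-=98;q=30*np.pi/3
    if s<q:t=s/30;return 98+30*np.sin(t),30*(1-np.cos(t)),np.degrees(t),0.
    s-=q
    if s<55:return 124+s*.5,15+s*.866,60.,0.
    s-=55
    if s<q:t=A(60)-s/30;return 177.5-30*np.sin(t),77.6-30*(1-np.cos(t)),np.degrees(t),0.
    s-=q;return 177.5+s*np.cos(A(KY)),77.6+s*np.sin(A(KY)),KY,s*np.tan(A(KP))
def pose(s,dl=0,dz=0):
    P=np.array([axis(s+k) for k in np.linspace(-6,6,13)]);x,y=P[:,0].mean()*.5+axis(s)[0]*.5,P[:,1].mean()*.5+axis(s)[1]*.5
    yaw=P[:,2].mean();c=A(yaw);t=np.cos(c)*ex+np.sin(c)*ey
    n=-np.sin(c)*ex+np.cos(c)*ey
    p=O+(x*ex+y*ey)/1000-.003*t+dl/1000*n
    return np.array([*p,Z+axis(s)[3]/1000+dz/1000]),yaw+Y0+90
def snow(st):
    p=st["position"]
    S=np.arange(60,380,.25);return S[np.argmin([np.linalg.norm((pose(s)[0]-p)[:2]) for s in S])]
st=bot.read_state();p0=st["position"];R0=st["tcp_rot"]
s=snow(st);q,yw=pose(s);n=R0[:2,0]
print("s",s,"lat err mm (tool x)",((p0-q)[:2]@n*1000).round(2),"dz",((p0-q)[2]*1000).round(2),"F tool",(R0.T@st["force"]).round(1),"M",(R0.T@st["moment"]).round(2),"open",st["opening"].round(3),"t",st["time_s"])
if len(sys.argv)>2:
    tgt=float(sys.argv[1]);n=int(sys.argv[2]);dl=float(sys.argv[3]) if len(sys.argv)>3 else 0;dz=float(sys.argv[4]) if len(sys.argv)>4 else 0
    for g in np.linspace(s,tgt,n+1)[1:]:
        q,yw=pose(g,dl,dz);x0=np.degrees(np.arctan2(R0[1,0],R0[0,0]))
        print([round(v,2) for v in R0.T@(q-p0)*100],"rz",round(-(yw-x0),1))
E
python3 path.py 100 8
```

```text
Traceback (most recent call last):
  File "path.py", line 27, in <module>
    print("s",s,"lat err mm (tool x)",((p0-q)[:2]@n*1000).round(2),"dz",((p0-q)[2]*1000).round(2),"F tool",(R0.T@st["force"]).round(1),"M",(R0.T@st["moment"]).round(2),"open",st["opening"].round(3),"t",st["time_s"])
                                                                                                                                                                               ^^^^^^^^^^^^^^^^^^^
AttributeError: 'float' object has no attribute 'round'
```

```bash
sed -i 's/st\["opening"\].round(3)/round(st["opening"],3)/' path.py; python3 path.py 98 8
```

```text
s 69.5 lat err mm (tool x) -2.12 dz -0.03 F tool [-0.  -0.1  2. ] M [-0.09  0.03 -0.05] open 0.389 t 6.55
[np.float64(0.21), np.float64(0.36), np.float64(-0.0)] rz 0.0
[np.float64(0.21), np.float64(0.72), np.float64(-0.0)] rz 0.0
[np.float64(0.21), np.float64(1.07), np.float64(-0.0)] rz 0.0
[np.float64(0.21), np.float64(1.43), np.float64(-0.0)] rz 0.0
[np.float64(0.21), np.float64(1.79), np.float64(-0.0)] rz 0.0
[np.float64(0.21), np.float64(2.14), np.float64(-0.0)] rz 0.0
[np.float64(0.21), np.float64(2.5), np.float64(-0.0)] rz -0.6
[np.float64(0.2), np.float64(2.85), np.float64(-0.0)] rz -3.1
```

Call:
arm_command(targets=[{"offset":[0.2,0.2,0],"rot":[0,0,0],"gripper":1},{"offset":[0.2,0.6,0],"rot":[0,0,0],"gripper":1},{"offset":[0.2,1,0],"rot":[0,0,0],"gripper":1},{"offset":[0.2,1.4,0],"rot":[0,0,0],"gripper":1},{"offset":[0.2,1.75,0],"rot":[0,0,0],"gripper":1},{"offset":[0.2,2.1,0],"rot":[0,0,0],"gripper":1},{"offset":[0.2,2.4,0],"rot":[0,0,0],"gripper":1}])

```text
time_s: 7.25
position: [0.4761, 0.1312, 0.1627]
tcp_rot: [[0.998, 0.063, -0.0], [0.063, -0.998, -0.0], [-0.0, 0.0, -1.0]]
force: [0.0, -0.3, -1.3]
opening: 0.387
```

```bash
python3 path.py 114 8
```

```text
s 94.0 lat err mm (tool x) -0.11 dz -0.05 F tool [-0.   0.3  1.3] M [-0.06 -0.05 -0.01] open 0.387 t 7.25
[np.float64(0.01), np.float64(0.26), np.float64(-0.01)] rz -1.8
[np.float64(0.0), np.float64(0.51), np.float64(-0.01)] rz -4.1
[np.float64(0.01), np.float64(0.76), np.float64(-0.01)] rz -7.3
[np.float64(0.02), np.float64(1.01), np.float64(-0.01)] rz -11.5
[np.float64(0.06), np.float64(1.26), np.float64(-0.01)] rz -16.2
[np.float64(0.12), np.float64(1.5), np.float64(-0.01)] rz -21.0
[np.float64(0.19), np.float64(1.74), np.float64(-0.01)] rz -25.8
[np.float64(0.29), np.float64(1.97), np.float64(-0.01)] rz -30.5
```

Call:
arm_command(targets=[{"offset":[0,0.25,0],"rot":[0,0,-2],"gripper":1},{"offset":[0,0.5,0],"rot":[0,0,-4],"gripper":1},{"offset":[0,0.75,0],"rot":[0,0,-7.5],"gripper":1},{"offset":[0,1,0],"rot":[0,0,-11.5],"gripper":1},{"offset":[0.05,1.25,0],"rot":[0,0,-16],"gripper":1},{"offset":[0.1,1.5,0],"rot":[0,0,-21],"gripper":1}])

```text
time_s: 7.85
position: [0.4781, 0.1165, 0.1627]
tcp_rot: [[0.908, 0.42, -0.0], [0.42, -0.908, 0.0], [-0.0, -0.0, -1.0]]
force: [0.3, 0.9, -0.5]
opening: 0.387
```

```bash
python3 path.py 128 8
```

```text
s 108.75 lat err mm (tool x) -0.07 dz -0.05 F tool [ 0.6 -0.7  0.5] M [-0.   -0.01 -0.07] open 0.387 t 7.85
[np.float64(-0.01), np.float64(0.24), np.float64(-0.01)] rz -3.9
[np.float64(-0.01), np.float64(0.48), np.float64(-0.01)] rz -8.5
[np.float64(0.01), np.float64(0.72), np.float64(-0.01)] rz -13.1
[np.float64(0.05), np.float64(0.96), np.float64(-0.01)] rz -17.7
[np.float64(0.11), np.float64(1.19), np.float64(-0.01)] rz -22.3
[np.float64(0.19), np.float64(1.42), np.float64(-0.01)] rz -26.9
[np.float64(0.29), np.float64(1.64), np.float64(-0.01)] rz -31.0
[np.float64(0.41), np.float64(1.85), np.float64(-0.01)] rz -34.2
```

Call:
arm_command(targets=[{"offset":[0,0.25,0],"rot":[0,0,-4],"gripper":1},{"offset":[0,0.5,0],"rot":[0,0,-8.5],"gripper":1},{"offset":[0,0.7,0],"rot":[0,0,-13],"gripper":1},{"offset":[0.05,0.95,0],"rot":[0,0,-17.5],"gripper":1},{"offset":[0.1,1.2,0],"rot":[0,0,-22.5],"gripper":1},{"offset":[0.2,1.4,0],"rot":[0,0,-27],"gripper":1},{"offset":[0.2,1.4,0],"rot":[0,0,-27],"gripper":1}])

```text
time_s: 8.55
position: [0.486, 0.1046, 0.1628]
tcp_rot: [[0.621, 0.784, 0.0], [0.784, -0.621, -0.0], [0.0, 0.0, -1.0]]
force: [-0.0, 0.8, -0.2]
opening: 0.388
```

```bash
python3 path.py 142 8
```

```text
s 123.25 lat err mm (tool x) 0.27 dz 0.0 F tool [ 0.6 -0.5  0.2] M [ 0.   -0.02 -0.  ] open 0.388 t 8.55
[np.float64(-0.04), np.float64(0.23), np.float64(0.0)] rz -4.2
[np.float64(-0.03), np.float64(0.46), np.float64(0.0)] rz -7.3
[np.float64(-0.0), np.float64(0.7), np.float64(0.0)] rz -9.7
[np.float64(0.04), np.float64(0.93), np.float64(0.0)] rz -11.2
[np.float64(0.08), np.float64(1.16), np.float64(0.0)] rz -11.9
[np.float64(0.13), np.float64(1.39), np.float64(0.0)] rz -12.0
[np.float64(0.18), np.float64(1.62), np.float64(0.0)] rz -12.0
[np.float64(0.23), np.float64(1.85), np.float64(0.0)] rz -12.0
```

Call:
arm_command(targets=[{"offset":[-0.05,0.25,-0.05],"rot":[0,0,-4],"gripper":1},{"offset":[-0.05,0.45,-0.05],"rot":[0,0,-7.5],"gripper":1},{"offset":[0,0.7,-0.05],"rot":[0,0,-9.5],"gripper":1},{"offset":[0.05,0.95,-0.05],"rot":[0,0,-11],"gripper":1},{"offset":[0.1,1.15,-0.05],"rot":[0,0,-12],"gripper":1},{"offset":[0.15,1.4,-0.05],"rot":[0,0,-12],"gripper":1},{"offset":[0.15,1.4,-0.05],"rot":[0,0,-12],"gripper":1}])

```text
time_s: 9.25
position: [0.4981, 0.0972, 0.1633]
tcp_rot: [[0.445, 0.896, 0.001], [0.896, -0.445, -0.0], [0.0, 0.001, -1.0]]
force: [0.0, 0.2, -1.4]
opening: 0.388
```

```bash
python3 path.py 170 8
```

```text
s 137.5 lat err mm (tool x) 0.39 dz 0.47 F tool [ 0.1 -0.1  1.4] M [ 0.03  0.   -0.  ] open 0.388 t 9.25
[np.float64(-0.04), np.float64(0.4), np.float64(0.05)] rz -0.0
[np.float64(-0.04), np.float64(0.8), np.float64(0.05)] rz -0.0
[np.float64(-0.04), np.float64(1.21), np.float64(0.05)] rz -0.0
[np.float64(-0.04), np.float64(1.62), np.float64(0.05)] rz -0.0
[np.float64(-0.04), np.float64(2.02), np.float64(0.05)] rz -0.0
[np.float64(-0.04), np.float64(2.43), np.float64(0.05)] rz -0.0
[np.float64(-0.04), np.float64(2.84), np.float64(0.05)] rz -0.0
[np.float64(-0.04), np.float64(3.24), np.float64(0.05)] rz -0.0
```

Call:
arm_command(targets=[{"offset":[-0.05,0.4,-0.05],"rot":[0,0,0],"gripper":1},{"offset":[-0.05,0.8,-0.05],"rot":[0,0,0],"gripper":1},{"offset":[-0.05,1.2,-0.05],"rot":[0,0,0],"gripper":1},{"offset":[-0.05,1.6,-0.05],"rot":[0,0,0],"gripper":1},{"offset":[-0.05,2,-0.05],"rot":[0,0,0],"gripper":1},{"offset":[-0.05,2.4,-0.05],"rot":[0,0,0],"gripper":1},{"offset":[-0.05,2.8,-0.05],"rot":[0,0,0],"gripper":1},{"offset":[-0.05,3.2,-0.05],"rot":[0,0,0],"gripper":1}])

```text
time_s: 10.05
position: [0.5264, 0.0825, 0.1637]
tcp_rot: [[0.444, 0.896, -0.0], [0.896, -0.444, -0.0], [-0.0, -0.0, -1.0]]
force: [0.3, 0.4, -1.0]
opening: 0.386
```

```bash
python3 path.py 184 5 0 0.8
```

```text
s 169.5 lat err mm (tool x) -0.21 dz 0.92 F tool [0.5 0.1 1. ] M [-0.05 -0.01 -0.04] open 0.386 t 10.05
[np.float64(0.02), np.float64(0.3), np.float64(0.01)] rz 0.0
[np.float64(0.02), np.float64(0.59), np.float64(0.01)] rz 0.0
[np.float64(0.02), np.float64(0.88), np.float64(0.01)] rz 0.0
[np.float64(0.02), np.float64(1.17), np.float64(0.01)] rz 0.8
[np.float64(0.03), np.float64(1.46), np.float64(0.01)] rz 2.7
```

Call:
arm_command(targets=[{"offset":[0,0.4,0],"rot":[0,0,0],"gripper":1},{"offset":[0,0.7,0],"rot":[0,0,0],"gripper":1},{"offset":[0.1,0.7,0],"rot":[0,0,0],"gripper":1},{"offset":[0.2,0.7,0],"rot":[0,0,0],"gripper":1},{"offset":[0.2,0.7,0],"rot":[0,0,0],"gripper":1}])

```text
time_s: 10.55
position: [0.5331, 0.0816, 0.1637]
tcp_rot: [[0.444, 0.896, -0.0], [0.896, -0.444, 0.0], [-0.0, -0.0, -1.0]]
force: [0.3, 0.0, -2.4]
opening: 0.386
```

Call:
arm_command(targets=[{"offset":[-0.2,0,0],"rot":[0,0,0],"gripper":1},{"offset":[-0.3,0,0],"rot":[0,0,0],"gripper":1},{"offset":[-0.4,0,0],"rot":[0,0,0],"gripper":1},{"offset":[-0.4,0,0],"rot":[0,0,0],"gripper":1}])

```text
time_s: 10.95
position: [0.5313, 0.0776, 0.1638]
tcp_rot: [[0.444, 0.896, -0.0], [0.896, -0.444, -0.0], [-0.0, -0.0, -1.0]]
force: [0.2, -0.6, -1.5]
opening: 0.388
```

```bash
python3 path.py 198 8 0 0.8
```

```text
s 176.0 lat err mm (tool x) -2.36 dz 0.96 F tool [-0.5  0.4  1.5] M [0.03 0.04 0.  ] open 0.388 t 10.95
[np.float64(0.24), np.float64(0.27), np.float64(0.02)] rz 0.1
[np.float64(0.24), np.float64(0.55), np.float64(0.02)] rz 0.9
[np.float64(0.25), np.float64(0.82), np.float64(0.02)] rz 3.0
[np.float64(0.24), np.float64(1.1), np.float64(0.02)] rz 6.1
[np.float64(0.23), np.float64(1.37), np.float64(0.02)] rz 10.3
[np.float64(0.19), np.float64(1.64), np.float64(0.02)] rz 15.5
[np.float64(0.13), np.float64(1.91), np.float64(0.02)] rz 20.7
[np.float64(0.05), np.float64(2.17), np.float64(0.02)] rz 26.0
```

The gauge moves freely ±2 mm on the middle leg as well, so the rod model is good. Now into bend 2.

Call:
arm_command(targets=[{"offset":[0.2,0.15,0],"rot":[0,0,0],"gripper":1},{"offset":[0.25,0.55,0],"rot":[0,0,1],"gripper":1},{"offset":[0.25,0.8,0],"rot":[0,0,3],"gripper":1},{"offset":[0.25,1.1,0],"rot":[0,0,6],"gripper":1},{"offset":[0.25,1.35,0],"rot":[0,0,10.5],"gripper":1},{"offset":[0.2,1.65,0],"rot":[0,0,15.5],"gripper":1},{"offset":[0.15,1.9,0],"rot":[0,0,20.5],"gripper":1},{"offset":[0.15,1.9,0],"rot":[0,0,20.5],"gripper":1}])

```text
time_s: 11.75
position: [0.55, 0.0704, 0.1638]
tcp_rot: [[0.73, 0.683, 0.001], [0.683, -0.73, -0.0], [0.001, 0.001, -1.0]]
force: [-0.4, 0.2, -0.2]
opening: 0.389
```

```bash
python3 path.py 212 8 0 0.8
```

```text
s 195.75 lat err mm (tool x) 0.68 dz 1.02 F tool [-0.2 -0.4  0.2] M [-0.01 -0.05 -0.03] open 0.389 t 11.75
[np.float64(-0.06), np.float64(0.2), np.float64(0.02)] rz 5.0
[np.float64(-0.06), np.float64(0.4), np.float64(0.02)] rz 8.9
[np.float64(-0.08), np.float64(0.6), np.float64(0.02)] rz 12.8
[np.float64(-0.11), np.float64(0.8), np.float64(0.02)] rz 16.7
[np.float64(-0.16), np.float64(1.0), np.float64(0.02)] rz 20.5
[np.float64(-0.22), np.float64(1.2), np.float64(0.02)] rz 24.4
[np.float64(-0.29), np.float64(1.38), np.float64(0.02)] rz 27.0
[np.float64(-0.39), np.float64(1.56), np.float64(0.02)] rz 27.9
```

Call:
arm_command(targets=[{"offset":[-0.05,0.2,0],"rot":[0,0,5],"gripper":1},{"offset":[-0.05,0.4,0],"rot":[0,0,9],"gripper":1},{"offset":[-0.1,0.6,0],"rot":[0,0,13],"gripper":1},{"offset":[-0.1,0.8,0],"rot":[0,0,16.5],"gripper":1},{"offset":[-0.15,1,0],"rot":[0,0,20.5],"gripper":1},{"offset":[-0.2,1.2,0],"rot":[0,0,24.5],"gripper":1},{"offset":[-0.2,1.2,0],"rot":[0,0,24.5],"gripper":1}])

```text
time_s: 12.45
position: [0.5562, 0.0604, 0.1637]
tcp_rot: [[0.947, 0.321, 0.0], [0.321, -0.947, -0.0], [0.0, 0.0, -1.0]]
force: [0.4, -0.1, -1.9]
opening: 0.389
```

```bash
python3 path.py 226 8 0 0.8
```

```text
s 207.5 lat err mm (tool x) -0.26 dz 0.95 F tool [0.4 0.2 1.9] M [-0.02  0.02 -0.01] open 0.389 t 12.45
[np.float64(0.04), np.float64(0.22), np.float64(0.01)] rz 3.6
[np.float64(0.03), np.float64(0.45), np.float64(0.01)] rz 3.7
[np.float64(-0.0), np.float64(0.68), np.float64(0.01)] rz 4.3
[np.float64(-0.03), np.float64(0.91), np.float64(0.02)] rz 4.1
[np.float64(-0.04), np.float64(1.14), np.float64(0.03)] rz 1.9
[np.float64(-0.05), np.float64(1.37), np.float64(0.04)] rz 0.1
[np.float64(-0.05), np.float64(1.6), np.float64(0.05)] rz -1.1
[np.float64(-0.05), np.float64(1.83), np.float64(0.07)] rz -1.1
```

Call:
arm_command(targets=[{"offset":[0.05,0.2,0],"rot":[0,0,3],"gripper":1},{"offset":[0.05,0.45,0],"rot":[0,0,4],"gripper":1},{"offset":[0,0.7,0],"rot":[0,0,4],"gripper":1},{"offset":[0,0.9,0],"rot":[0,0,4],"gripper":1},{"offset":[-0.05,1.15,0.05],"rot":[0,0,2],"gripper":1},{"offset":[-0.05,1.15,0.05],"rot":[0,0,2],"gripper":1}])

```text
time_s: 13.05
position: [0.5592, 0.0492, 0.1632]
tcp_rot: [[0.958, 0.287, -0.0], [0.287, -0.958, -0.0], [-0.0, 0.0, -1.0]]
force: [-0.2, 0.5, -1.1]
opening: 0.388
```

```bash
python3 path.py 236 6 0 0.8
```

```text
s 219.25 lat err mm (tool x) -0.37 dz 0.57 F tool [-0.  -0.5  1.1] M [-0.08 -0.03  0.05] open 0.388 t 13.05
[np.float64(0.03), np.float64(0.27), np.float64(-0.01)] rz -3.1
[np.float64(0.05), np.float64(0.55), np.float64(0.01)] rz -3.1
[np.float64(0.06), np.float64(0.83), np.float64(0.02)] rz -3.1
[np.float64(0.08), np.float64(1.1), np.float64(0.03)] rz -3.1
[np.float64(0.09), np.float64(1.38), np.float64(0.05)] rz -3.1
[np.float64(0.11), np.float64(1.66), np.float64(0.06)] rz -3.1
```

Call:
arm_command(targets=[{"offset":[0.05,0.3,0],"rot":[0,0,-2],"gripper":1},{"offset":[0.05,0.6,0],"rot":[0,0,-3],"gripper":1},{"offset":[0.05,0.9,0],"rot":[0,0,-3],"gripper":1},{"offset":[0.1,1.2,0.05],"rot":[0,0,-3],"gripper":1},{"offset":[0.1,1.5,0.05],"rot":[0,0,-3],"gripper":1},{"offset":[0.1,1.5,0.05],"rot":[0,0,-3],"gripper":1}])

```text
time_s: 13.65
position: [0.5646, 0.035, 0.1627]
tcp_rot: [[0.942, 0.335, 0.0], [0.335, -0.942, -0.0], [0.0, 0.0, -1.0]]
force: [-0.6, 0.3, -2.6]
opening: 0.389
```

```bash
python3 path.py 255 7 0 0.8
```

```text
s 234.5 lat err mm (tool x) 0.13 dz 0.87 F tool [-0.5 -0.4  2.6] M [-0.03 -0.01  0.01] open 0.389 t 13.65
[np.float64(-0.01), np.float64(0.29), np.float64(0.02)] rz -0.2
[np.float64(-0.01), np.float64(0.59), np.float64(0.04)] rz -0.2
[np.float64(-0.01), np.float64(0.88), np.float64(0.05)] rz -0.2
[np.float64(-0.01), np.float64(1.17), np.float64(0.07)] rz -0.2
[np.float64(-0.01), np.float64(1.46), np.float64(0.08)] rz -0.2
[np.float64(-0.01), np.float64(1.76), np.float64(0.09)] rz -0.2
[np.float64(-0.0), np.float64(2.05), np.float64(0.11)] rz -0.2
```

Call:
arm_command(targets=[{"offset":[0,0.3,0],"rot":[0,0,0],"gripper":1},{"offset":[0,0.6,0.05],"rot":[0,0,0],"gripper":1},{"offset":[0,0.9,0.05],"rot":[0,0,0],"gripper":1},{"offset":[0,1.2,0.05],"rot":[0,0,0],"gripper":1},{"offset":[0,1.5,0.1],"rot":[0,0,0],"gripper":1},{"offset":[0,1.8,0.1],"rot":[0,0,0],"gripper":1},{"offset":[0,2,0.1],"rot":[0,0,0],"gripper":1},{"offset":[0,2,0.1],"rot":[0,0,0],"gripper":1}])

```text
time_s: 14.45
position: [0.5713, 0.0163, 0.1618]
tcp_rot: [[0.942, 0.336, 0.0], [0.336, -0.942, -0.0], [0.0, 0.0, -1.0]]
force: [-0.0, -0.5, -1.6]
opening: 0.383
```

Call:
arm_command(targets=[{"offset":[0.1,0,0],"rot":[0,0,0],"gripper":1},{"offset":[0.2,0,0],"rot":[0,0,0],"gripper":1},{"offset":[0.2,0,0],"rot":[0,0,0],"gripper":1}])

```text
time_s: 14.75
position: [0.5727, 0.0174, 0.1616]
tcp_rot: [[0.942, 0.336, -0.001], [0.336, -0.942, -0.0], [-0.001, -0.0, -1.0]]
force: [-1.0, -0.5, -1.9]
opening: 0.385
```

Call:
arm_command(targets=[{"offset":[-0.2,0,0],"rot":[0,0,0],"gripper":1},{"offset":[-0.3,0,0],"rot":[0,0,0],"gripper":1},{"offset":[-0.4,0,0],"rot":[0,0,0],"gripper":1},{"offset":[-0.4,0,0],"rot":[0,0,0],"gripper":1}])

```text
time_s: 15.15
position: [0.5691, 0.0159, 0.1618]
tcp_rot: [[0.942, 0.336, 0.0], [0.336, -0.942, 0.0], [0.0, 0.0, -1.0]]
force: [-0.0, 0.5, -0.7]
opening: 0.385
```

```bash
python3 path.py 275 7 0 0.8
```

```text
s 254.0 lat err mm (tool x) -2.09 dz 0.94 F tool [ 0.2 -0.5  0.7] M [-0.06 -0.06  0.02] open 0.385 t 15.15
[np.float64(0.21), np.float64(0.3), np.float64(0.03)] rz -0.2
[np.float64(0.21), np.float64(0.6), np.float64(0.04)] rz -0.2
[np.float64(0.21), np.float64(0.9), np.float64(0.06)] rz -0.2
[np.float64(0.21), np.float64(1.2), np.float64(0.07)] rz -0.2
[np.float64(0.21), np.float64(1.5), np.float64(0.09)] rz -0.2
[np.float64(0.21), np.float64(1.8), np.float64(0.1)] rz -0.2
[np.float64(0.22), np.float64(2.1), np.float64(0.12)] rz -0.2
```

Call:
arm_command(targets=[{"offset":[0.15,0.2,0],"rot":[0,0,0],"gripper":1},{"offset":[0.2,0.6,0.05],"rot":[0,0,0],"gripper":1},{"offset":[0.2,0.9,0.05],"rot":[0,0,0],"gripper":1},{"offset":[0.2,1.2,0.05],"rot":[0,0,0],"gripper":1},{"offset":[0.2,1.5,0.1],"rot":[0,0,0],"gripper":1},{"offset":[0.2,1.8,0.1],"rot":[0,0,0],"gripper":1},{"offset":[0.2,2.1,0.1],"rot":[0,0,0],"gripper":1},{"offset":[0.2,2.1,0.1],"rot":[0,0,0],"gripper":1}])

```text
time_s: 15.95
position: [0.5784, -0.0037, 0.1608]
tcp_rot: [[0.942, 0.336, 0.0], [0.336, -0.942, -0.0], [0.0, 0.0, -1.0]]
force: [0.1, -0.3, -1.5]
opening: 0.389
```

Call:
arm_command(targets=[{"offset":[0,0,0.1],"rot":[0,0,0],"gripper":1},{"offset":[0,0,0.2],"rot":[0,0,0],"gripper":1},{"offset":[0,0,0.2],"rot":[0,0,0],"gripper":1}])

```text
time_s: 16.25
position: [0.5779, -0.003, 0.1585]
tcp_rot: [[0.942, 0.336, -0.001], [0.336, -0.942, 0.0], [-0.0, -0.0, -1.0]]
force: [0.2, -0.1, -2.1]
opening: 0.391
```

Call:
arm_command(targets=[{"offset":[0,0,-0.2],"rot":[0,0,0],"gripper":1},{"offset":[0,0,-0.3],"rot":[0,0,0],"gripper":1},{"offset":[0,0,-0.35],"rot":[0,0,0],"gripper":1},{"offset":[0,0,-0.35],"rot":[0,0,0],"gripper":1}])

```text
time_s: 16.65
position: [0.578, -0.0031, 0.1618]
tcp_rot: [[0.942, 0.336, -0.001], [0.336, -0.942, 0.0], [-0.0, -0.0, -1.0]]
force: [0.6, 0.4, -5.5]
opening: 0.389
```

```bash
python3 path.py 295 7 0 0.8
```

```text
s 275.0 lat err mm (tool x) -0.22 dz 1.99 F tool [ 0.7 -0.2  5.5] M [-0.07  0.04 -0.01] open 0.389 t 16.65
[np.float64(0.02), np.float64(0.3), np.float64(0.13)] rz -0.2
[np.float64(0.02), np.float64(0.58), np.float64(0.15)] rz -0.2
[np.float64(0.02), np.float64(0.87), np.float64(0.16)] rz -0.2
[np.float64(0.03), np.float64(1.15), np.float64(0.18)] rz -0.2
[np.float64(0.03), np.float64(1.44), np.float64(0.19)] rz -0.2
[np.float64(0.03), np.float64(1.73), np.float64(0.2)] rz -0.2
[np.float64(0.03), np.float64(2.01), np.float64(0.22)] rz -0.2
```

The eye touches the rod only at z 0.1618 going up, so I'll drop about 2.5 mm to centre it, then carry on.

Call:
arm_command(targets=[{"offset":[0,0,0.15],"rot":[0,0,0],"gripper":1},{"offset":[0,0,0.25],"rot":[0,0,0],"gripper":1},{"offset":[0,0.4,0.25],"rot":[0,0,0],"gripper":1},{"offset":[0,0.8,0.3],"rot":[0,0,0],"gripper":1},{"offset":[0,1.2,0.3],"rot":[0,0,0],"gripper":1},{"offset":[0,1.6,0.35],"rot":[0,0,0],"gripper":1},{"offset":[0,2,0.35],"rot":[0,0,0],"gripper":1},{"offset":[0,2,0.35],"rot":[0,0,0],"gripper":1}])

```text
time_s: 17.45
position: [0.5852, -0.0228, 0.1588]
tcp_rot: [[0.942, 0.335, 0.001], [0.335, -0.942, -0.0], [0.0, 0.0, -1.0]]
force: [0.3, -1.0, -0.6]
opening: 0.389
```

Call:
arm_command(targets=[{"offset":[0,0.2,0],"rot":[0,0,0],"gripper":1},{"offset":[0,0.4,0],"rot":[0,0,0],"gripper":1},{"offset":[0,0.6,0.05],"rot":[0,0,0],"gripper":1},{"offset":[0,0.8,0.05],"rot":[0,0,0],"gripper":1}])

```text
time_s: 17.85
position: [0.5876, -0.0296, 0.1582]
tcp_rot: [[0.942, 0.336, -0.0], [0.336, -0.942, 0.0], [-0.0, -0.0, -1.0]]
force: [0.1, 0.1, -0.1]
opening: 0.391
```

```bash
python3 path.py
```

```text
s 303.0 lat err mm (tool x) -0.18 dz -0.27 F tool [ 0.2 -0.   0.1] M [-0.09 -0.1  -0.01] open 0.391 t 17.85
```

Call:
arm_command(targets=[{"offset":[0,0.1,0],"rot":[0,0,0],"gripper":1},{"offset":[0,0.2,0],"rot":[0,0,0],"gripper":1},{"offset":[0,0.3,0],"rot":[0,0,0],"gripper":1},{"offset":[0,0.3,0],"rot":[0,0,0],"gripper":1}])

```text
time_s: 18.25
position: [0.5886, -0.0325, 0.1583]
tcp_rot: [[0.942, 0.336, 0.0], [0.336, -0.942, -0.0], [0.0, 0.0, -1.0]]
force: [-0.1, 0.1, -1.5]
opening: 0.388
```

Call:
arm_command(targets=[{"offset":[0,0.05,0],"rot":[0,0,0],"gripper":1},{"offset":[0,0.1,0],"rot":[0,0,0],"gripper":1},{"offset":[0,0.15,0],"rot":[0,0,0],"gripper":1},{"offset":[0,0.15,0],"rot":[0,0,0],"gripper":1}])

```text
time_s: 18.65
position: [0.5891, -0.0338, 0.1582]
tcp_rot: [[0.942, 0.336, 0.0], [0.336, -0.942, -0.0], [0.0, 0.0, -1.0]]
force: [-0.1, -0.7, -1.1]
opening: 0.389
```

Call:
arm_command(targets=[{"offset":[0,0.05,0],"rot":[0,0,0],"gripper":1},{"offset":[0,0.1,0],"rot":[0,0,0],"gripper":1},{"offset":[0,0.1,0],"rot":[0,0,0],"gripper":1}])

```text
time_s: 18.95
position: [0.5894, -0.0347, 0.1582]
tcp_rot: [[0.942, 0.336, -0.0], [0.336, -0.942, 0.0], [-0.0, -0.0, -1.0]]
force: [0.0, 1.3, -1.4]
opening: 0.391
```

Call:
arm_command(targets=[{"offset":[0,0.05,0],"rot":[0,0,0],"gripper":1},{"offset":[0,0.05,0],"rot":[0,0,0],"gripper":1}])

```text
time_s: 19.15
position: [0.5894, -0.0348, 0.1582]
tcp_rot: [[0.942, 0.336, -0.001], [0.336, -0.942, 0.001], [-0.0, -0.001, -1.0]]
force: [0.1, 1.3, -0.4]
opening: 0.393
```

Call:
arm_command(targets=[{"offset":[0,0.05,0],"rot":[0,0,0],"gripper":1},{"offset":[0,0.05,0],"rot":[0,0,0],"gripper":1}])

```text
time_s: 19.35
position: [0.5893, -0.035, 0.1582]
tcp_rot: [[0.942, 0.336, -0.001], [0.336, -0.942, 0.001], [-0.001, -0.002, -1.0]]
force: [-1.3, 5.3, 0.9]
opening: 0.386
```

```bash
python3 path.py
```

```text
s 308.75 lat err mm (tool x) -0.35 dz -0.0 F tool [ 0.6 -5.4 -0.9] M [ 0.67  0.07 -0.03] open 0.386 t 19.35
```

Contact is exactly where the collar was expected (s = 308.75 mm), at about 5 N. I'll lower the gauge onto the rod, ease the push and open.

Call:
arm_command(targets=[{"offset":[0,-0.05,0.1],"rot":[0,0,0],"gripper":1},{"offset":[0,-0.05,0.2],"rot":[0,0,0],"gripper":1},{"offset":[0,-0.05,0.2],"rot":[0,0,0],"gripper":1}])

```text
time_s: 19.65
position: [0.5893, -0.0349, 0.1561]
tcp_rot: [[0.942, 0.336, -0.001], [0.336, -0.942, 0.0], [-0.001, -0.001, -1.0]]
force: [-0.4, 3.7, 0.8]
opening: 0.385
```

Call:
arm_command(targets=[{"offset":[0,0,0],"rot":[0,0,0],"gripper":0.55},{"offset":[0,0,0],"rot":[0,0,0],"gripper":0.3},{"offset":[0,0,0],"rot":[0,0,0],"gripper":0},{"offset":[0,0,0],"rot":[0,0,0],"gripper":0},{"offset":[0,0,0],"rot":[0,0,0],"gripper":0},{"offset":[0,0,0],"rot":[0,0,0],"gripper":0},{"offset":[0,0,0],"rot":[0,0,0],"gripper":0},{"offset":[0,0,0],"rot":[0,0,0],"gripper":0}])

```text
time_s: 20.45
position: [0.5896, -0.0352, 0.1563]
tcp_rot: [[0.942, 0.336, 0.0], [0.336, -0.942, -0.0], [0.0, 0.0, -1.0]]
force: [0.2, 0.2, 0.1]
opening: 0.963
```

```bash
python3 cap.py w5; python3 - <<'E'
import pickle,cv2,numpy as np
from rig import viewer
f=pickle.load(open("w5.pkl","rb"))["frame"][120:320,200:440,::-1]
s=viewer.capture("side")["frame"][180:260,310:400,::-1]
cv2.imwrite("pics/w5.png",np.hstack([cv2.resize(f,(432,360),interpolation=cv2.INTER_CUBIC),cv2.resize(s,(368,360),interpolation=cv2.INTER_CUBIC)]))
E
```

```text
[ 0.58955658 -0.03519574  0.15622221]
```

View pics/w5.png

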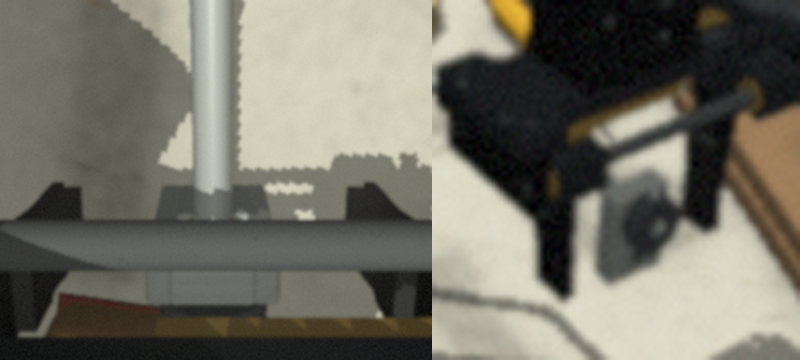

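The fingers are clear of the gauge on both sides. The gauge (148–280, 270–305) hangs right against the dark collar at row 305. I'll retreat straight up.

Call:
arm_command(targets=[{"offset":[0,0,-1],"rot":[0,0,0],"gripper":0},{"offset":[0,0,-3],"rot":[0,0,0],"gripper":0},{"offset":[0,0,-6],"rot":[0,0,0],"gripper":0},{"offset":[0,0,-9.5],"rot":[0,0,0],"gripper":0},{"offset":[0,0,-13],"rot":[0,0,0],"gripper":0},{"offset":[0,3,-13.5],"rot":[0,0,0],"gripper":0},{"offset":[0,6,-13.5],"rot":[0,0,0],"gripper":0},{"offset":[0,8,-13.5],"rot":[0,0,0],"gripper":0}])

```text
time_s: 21.35
position: [0.6172, -0.1121, 0.2928]
tcp_rot: [[0.942, 0.336, 0.003], [0.336, -0.942, -0.001], [0.002, 0.002, -1.0]]
force: [0.3, 0.3, -0.8]
opening: 1.003
```

Call:
arm_command(targets=[{"offset":[0,0,0],"rot":[0,0,0],"gripper":0},{"offset":[0,0,0],"rot":[0,0,0],"gripper":0},{"offset":[0,0,0],"rot":[0,0,0],"gripper":0},{"offset":[0,0,0],"rot":[0,0,0],"gripper":0}])

```text
time_s: 21.75
position: [0.6159, -0.1093, 0.2909]
tcp_rot: [[0.941, 0.337, -0.001], [0.337, -0.941, 0.001], [-0.001, -0.001, -1.0]]
force: [-0.8, 0.7, -0.4]
opening: 1.004
```

```bash
python3 cap.py w6; python3 - <<'E'
import pickle,cv2,numpy as np
from rig import viewer
f=pickle.load(open("w6.pkl","rb"))["frame"][60:240,290:490,::-1]
s=viewer.capture("side")["frame"][165:265,265:400,::-1]
cv2.imwrite("pics/w6.png",np.hstack([cv2.resize(f,(400,360),interpolation=cv2.INTER_CUBIC),cv2.resize(s,(400,360),interpolation=cv2.INTER_CUBIC)]))
E
```

```text
[ 0.61605041 -0.10941405  0.2910185 ]
```

View pics/w6.png

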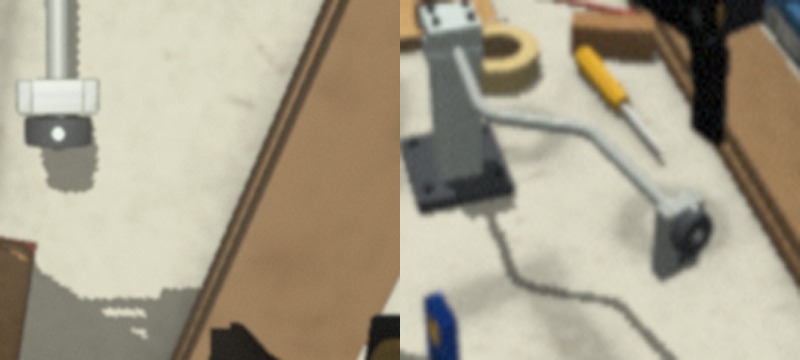

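The gauge (18–100, 80–115) sits flush against the collar (25–92, 115–148), hanging upright, and the robot is well clear. I'm handing in.

```bash
python3 -c "
from rig import ticket;ticket.hand_in()"
```

```text
the job is handed in; nothing more can be done
```

The gauge now hangs upright against the stop collar at the rod's far end. I let go of it, backed the gripper well clear and handed the job in at about 22 s of the 72 s allowed.

- **Moving it:** I gripped the gauge by its flat sides and took it round both bends at about 20–40 mm/s. Pushing it 2 mm to each side on all three legs met no resistance, so the eye stayed centred on the rod.
- **Last leg:** stereo views showed it pointing about 16° left and 3° down, with a kink where bend 2 ends. The only sign of disagreement was an upward probe that touched early, so I lowered the path by about 1.3 mm.
- **Forces:** readings come only at the end of each move. The highest was 5.5 N (upward probe), and the push on the collar was 5.4 N, against the 25 N limit. The gauge met the collar 308.75 mm along the rod, where 308.8 mm was expected.
- **Last check:** the final wrist and side pictures show the gauge flush against the collar and the robot touching nothing. I didn't touch the other things on the bench.

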